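Load the last forming plate and feed the dryer tray three notches

ROBOT

A 6-joint arm with a two-finger parallel gripper is mounted at the origin on the work surface. World frame = base frame: x ahead of the robot, y to its left, z up, the work surface at z = 0. Lengths are in m, angles in rad, forces in N, time in s.
With the tool pointing down it reaches from about 0.325 to 0.775 m from the base axis. Payload 9.3 kg.
Tool frame: the origin (TCP) lies midway between the tips of the shut fingers; the grasp point (between the pads) lies 19 mm behind it; y points along the fingers, x is the direction in which the jaws open and shut, and the axes are right-handed (so a half turn about y gives the same grasp; the last joint's range is limited). The gripper opens to 85 mm and grips with 20 to 120 N. Pads are 22 mm wide; open, the fingers measure 114 mm over their backs; the gripper's body (76 mm by 85 mm) begins 54 mm behind the grasp point. The pads swing forward as they close: fully open they stand 13 mm farther back than shut.
Start: joints at [1.078, 0.259, 0.021, 1.334, 0, 1.418], TCP at [0.183, 0.519, 0.231] pointing down, gripper open.
Joint ranges: [-3.04, 3.04], [-0.91, 1.82], [-1.04, 1.36], [-1.92, 1.95], [-1.52, 1.45], [-3.14, 3.14]. Speed limits (rad/s): [2.22, 2.22, 2.79, 3.14, 3.14, 3.14].

INTERFACE

Orientations are given as [roll, pitch, yaw] about the fixed x, y, z axes, in that order (R = Rz(yaw) Ry(pitch) Rx(roll)).
In Python, from cell import readout, optics, workorder gives the robot as it stands.
- The arm moves only by the tool drive_tool, never from a script. Its arguments are lists of equal length, an entry for each row: "grip": the gripper command: -1 is shut, 1 is fully open, values between are in proportion; "offset": the shift along the tool's x, y, z as a fraction of full scale, a list of three; "rot": the turn, a rotation vector about the tool's x, y, z as a fraction of full scale, a list of three. A call has 1 to 12 rows; each row shifts and turns the commanded pose from where the row before left it, along the tool's axes as they then stand; what a row does not reach is not made up. Full scale, the value 1, is 0.06 m for a shift and 6 degrees for a turn. A row lasts 1/8 s, in which the tool goes at most 62.5 mm and 10.7 degrees, less where a joint would pass 70% of its speed; a pose out of reach is approached as far as the arm can. A call with a number of a shift or a turn outside -1 to 1 is refused whole. A call with a gripper value outside its range is refused whole. The fingers move at their own pace and stop on an object; "force" is the grip in N (left out, the last holds). Time passes only in rows, so rows that do not move let the fingers close. It gives the time, the measured TCP pose, the force and the opening at its end, in the units of the state.
- readout.read_state(): the state, without advancing time (a new reading comes with each control period).
- optics.grab_frame(name): name is "scene" or "top" or "wrist"; returns a dict with "frame" (400x640x3 uint8, blue, green, red), "depth" (400x640 float32, m along the optical axis (not along the pixel's ray), 0 where there is no reading), "fx", "fy", "cx", "cy" (pixels), "eye" and "attitude" of the camera in the world; the wrist camera has in their place "hand_eye" (4x4, takes a point from camera to tool coordinates, whose origin is the TCP and whose axes are the tool frame's). Camera axes: x right, y down, z forward; pixel columns grow to the right and rows downward; lengths in m; the calibration is good to about 2 mm. The wrist camera is an equidistant fisheye: a pixel r from the principal point sees the ray r / f radians off the axis. A picture is of the moment at which its call begins: read the wrist's pose just before it.
- workorder.sign_off(): hands the job in, once; it reports no verdict.
The state is a dict: "time_s": time; "joints": joint angles; "joint_vel": joint speeds; "joint_efforts": joint torques, N m; "tool_pos": TCP position; "ee_rot": TCP orientation; "force": force on the tool from outside, world axes, zero at the start; "wrist_torque": the same for the moment, N m; "finger_gap": opening from 0.0 (shut) to 1.0 (fully open).
Only numpy, scipy, OpenCV 4.12 (cv2) and the standard library are available. Lean on these libraries where they do the work, as an engineer would, in place of code of your own. Each camera call takes 0.05 s, during which the arm holds its last target.

TASK

Take the hexagonal wooden plate off the sloping drain rack and lay it flat in the dryer's tray, in the notch between the two plates already there, so that its flat sides touch both of theirs, and let go. Then work the dryer's feed lever exactly three full strokes - push it right over to its stop and let it come all the way back each time - so that the tray moves on three notches, no more, to stand in front of the fan. Leave the other things on the bench where they are.

Things in the scene. Friction and masses are not known exactly. Their poses are not given: they have to be found in the camera images.
- plate: Hexagonal wooden plate on the rack: 80 mm across flats, 20 mm thick, 0.28 kg; a straight rib stands across its top as handle: 88 mm long, 14 mm thick, 34 mm high (54 mm overall), centred. Origin: centre of underside; z its upward normal, x along the rib to two corners, y to two flats. On the rack z leans 32 deg to the rack's front, rib level: grip it across the rib's thickness, tool tilted alike.
- seated_a: One of two identical plates lying flat and loose in the tray near its far (+x) wall, flat to flat along y, 2 to 4 mm apart; this one at lower y. Shape, origin and axes as plate, rib along the dryer's x.
- seated_b: The other seated plate, at higher y; same shape and axes. The plate to load belongs on the near (-x) side of these two, its centre 80 mm from both of theirs: two of its flats then touch one flat of each (rib parallel to theirs, or turned by multiples of 60 deg).
- tray_floor (a point): Centre of the floor's upper face in the square aluminium tray (176 mm inside, walls 5 mm thick, 17 mm above the floor), 25 mm above the bench. Its axes are the dryer's: z up, y the way the tray is fed, x away from the robot. The near half of the tray is empty; about 12 mm of play remain with three plates in. A fixed fan box 105 mm high starts 115 mm from this point in +x.
- tray (a joint): How far the tray has been fed along +y of the dryer, m. Starts between 0 and 0.005; stands at 0.022, 0.044, 0.066 (within 1 mm) after one, two, three full strokes; the lever cannot feed it back. About 6 N of friction hold it.
- feed_lever (a joint): Angle of the upright feed lever, rad: 0 at rest (leaning 0.4 rad towards -y of the dryer), 0.8 at its stop (leaning 0.4 rad towards +y). A spring returns it when let go. A ratchet feeds the tray on the swing towards +y and slips on the return. Pushing takes 2 to 6 N at the cross-bar.
- lever_bar (a point): Centre of the black cross-bar on top of the feed lever: round, 22 mm thick, 98 mm long, level along the dryer's x. It swings on a 145 mm radius about a level axis along x: at rest 204 mm above the bench; at the stop equally high and 113 mm farther in +y; midway 11 mm higher. The arm, 18 mm wide, goes down from its middle. Push it from its -y side, closed fingers reaching below the bar.
- rack: Fixed white drain rack, deck 125 mm long and 150 mm wide, sloping 32 deg down to its front (-x of the rack, roughly to the robot), the deck's middle 66 mm above the bench; a ledge on the low edge stands 14 mm proud. Origin: centre of its foot on the bench; y along the ledge, z up.
- beaker: Bystander: glass beaker, 72 mm wide, 95 mm high, open top. Leave it where it is. Origin: centre of its foot.
- jar: Bystander: brown glass jar with a steel cap, 72 mm wide, 110 mm high. Leave it where it is. Origin: centre of its foot.
- jug: Bystander: white plastic mug-shaped jug, 100 mm wide, 120 mm high. Leave it where it is. Origin: centre of its foot.
- wash_bottle: Bystander: white bottle, 60 mm wide, 170 mm high. Leave it where it is. Origin: centre of its foot.
- deckle: Bystander: flat rectangular dark wood frame, 200 x 140 x 18 mm, lying on the bench. Leave it where it is. Origin: centre of its foot.
- brayer: Bystander: hand roller, rubber roll 100 mm long with wooden handle, lying on the bench, 34 mm high. Leave it where it is. Origin: centre of its foot.
- dish: Bystander: white ceramic bowl, 100 mm wide, 30 mm high. Leave it where it is. Origin: centre of its foot.
Things that resemble listed ones, but are neither listed nor needed, are in the scene too. Leave any pink or red look-alike of the seated_b alone.

How it is judged:
On the way, in this order (a step that is already met when the one before it is completed fails the run):
1. the plate lies flat in the tray against both seated plates, let go, before the tray has been fed (z of plate in the frame of tray_floor between -0.003 and 0.005 m and angle between each of plate, seated_a, seated_b's own z axis and vertical below 0.06 rad and distance between plate and seated_a below 0.084 m and distance between plate and seated_b below 0.084 m and distance between seated_a and seated_b below 0.086 m and contact force between the fingers and plate below 0.2 N and linear speed of plate below 0.02 m/s and value of joint tray below 0.012 m), for 0.2 s.
2. first full stroke: lever at its stop, tray one notch on (value of joint feed_lever above 0.74 rad and value of joint tray between 0.017 and 0.028 m), for 0.02 s.
3. second full stroke: lever at its stop, tray two notches on (value of joint feed_lever above 0.74 rad and value of joint tray between 0.039 and 0.05 m), for 0.02 s.
4. third full stroke: lever at its stop, tray three notches on (value of joint feed_lever above 0.74 rad and value of joint tray between 0.061 and 0.072 m), for 0.02 s.
At the end, for the whole second after the job is handed in: Tray 61 to 72 mm along its feed (three 22 mm notches), lever back at rest (under 0.06 rad); all three plates flat (tilt under 0.06 rad) on the tray floor, the loaded one's centre within 84 mm of both others (gaps under 4 mm), those two within 86 mm of each other, released, at rest (z of plate in the frame of tray_floor between -0.003 and 0.005 m and angle between each of plate, seated_a, seated_b's own z axis and vertical below 0.06 rad and distance between plate and seated_a below 0.084 m and distance between plate and seated_b below 0.084 m and distance between seated_a and seated_b below 0.086 m and contact force between the fingers and plate below 0.2 N and linear speed of plate below 0.02 m/s and value of joint tray between 0.061 and 0.072 m and value of joint feed_lever below 0.06 rad); the robot touches nothing.
It fails at once if the tray fed beyond three notches (past 76 mm) (value of joint tray above 0.076 m).
It fails at once if a bystander shoved more than 40 mm (distance of any of beaker, jar, jug, wash_bottle, deckle, brayer, dish from where it was at the start of the episode above 0.04 m).
It also fails if it takes over 67 s, if anything falls off the work surface, if the arm or the gripper's body presses on something with over 40 N, if the wrist force passes 120 N, or if a joint passes its speed limit or range.

## Working session

There is one attempt and no reset: what is moved stays moved. The work goes in short steps, Python scripts to look and compute and a tool call to move; the robot and the scene stay as the last step left them, time stands still between calls to the robot, and variables do not carry over. Pictures are saved under pics/ and viewed, and the job is handed in when it is done.

Besides the shell and the picture viewer there is one more tool, called after "Call:" by a JSON object that holds its "op" and its "data". drive_tool: Moves the arm, as the interface text tells. Its arguments: {"type":"object","properties":{"grip":{"type":"array","items":{"type":"number"}},"offset":{"type":"array","items":{"type":"array","items":{"type":"number"}}},"rot":{"type":"array","items":{"type":"array","items":{"type":"number"}}},"force":{"type":"number"}},"required":["grip","offset","rot"]}

```bash
mkdir -p pics; ls
cat > h.py <<'E'
import numpy as np,cv2
from scipy.spatial.transform import Rotation as R
from cell import readout,optics,workorder
def grab(n,save=None):
    s=readout.read_state(); g=optics.grab_frame(n)
    if save: cv2.imwrite('pics/'+save+'.png',g['frame'])
    return s,g
E
python3 - <<'E'
from h import *
for n in('scene','top'):
    s,g=grab(n,n+'0')
    print(n,g['fx'],g['fy'],g['cx'],g['cy'],g['eye'],g['attitude'])
    np.savez(n+'0.npz',**{k:np.array(v) for k,v in g.items()})
s,g=grab('wrist','wrist0');print(g['hand_eye'],g['fx'],g['cx'],g['cy']);print(s)
E
```

```text
pics
scene 430.6374152879426 430.6374152879426 312.1673754452461 200.04657355979916 [1.14555993 0.34355182 1.19769461] [-2.56951466e+00  1.93155991e-03  2.11979849e+00]
top 494.684105619744 494.684105619744 318.0428740826512 202.5792574404769 [0.28130387 0.00871295 1.75315522] [-2.98312913 -0.00547613 -1.55728765]
[[ 9.99999770e-01  4.56335892e-04 -5.01915014e-04  4.03479294e-04]
 [ 6.11803655e-04 -2.87115942e-01  9.57895642e-01 -1.42320908e-01]
 [ 2.93014361e-04 -9.57895729e-01 -2.87116155e-01  7.36222171e-02]
 [ 0.00000000e+00  0.00000000e+00  0.00000000e+00  1.00000000e+00]] 309.70691628693146 318.2025613692869 202.66478082885553
{'time_s': 0.1, 'joints': array([1.07841115e+00, 2.59144096e-01, 2.08259187e-02, 1.33370002e+00,
       1.68924400e-05, 1.41818984e+00]), 'joint_vel': array([-0.00128472, -0.00085612,  0.00029283,  0.0002905 , -0.00120619,
       -0.0015155 ]), 'joint_efforts': array([ 6.00746978e-03, -5.56693089e+01,  3.45068300e+01,  1.16279925e-02,
       -1.32565351e-04, -3.17369802e-05]), 'tool_pos': array([0.18318415, 0.51832708, 0.23071755]), 'ee_rot': array([-1.57059389e+00,  1.20510489e-03,  1.23101775e+00]), 'force': array([-0.14531206,  0.10083687,  0.08051713]), 'wrist_torque': array([ 0.00089195, -0.05997436,  0.02016905]), 'finger_gap': 1.0000537792866127}
```

View pics/scene0.png

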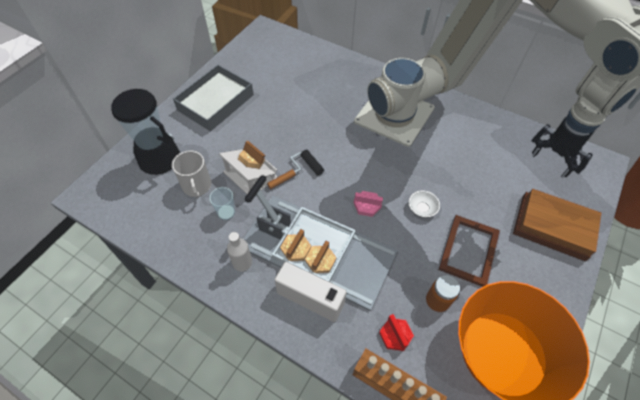

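View pics/top0.png

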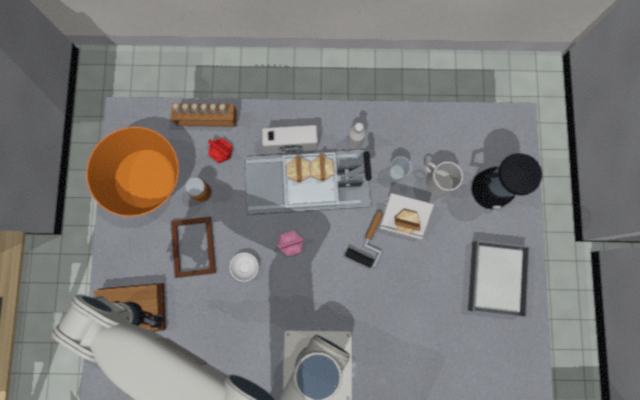

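View pics/wrist0.png

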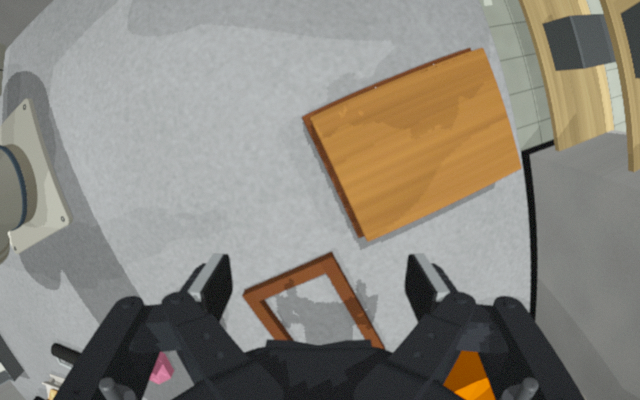

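The top view shows the tray at (312,180) with the two plates at its fan side, the lever at (360,170), and the rack with the plate at (407,217). Next I convert these with depth and look closer.

```bash
cat >> h.py <<'E'
def cloud(g):
    d=np.asarray(g['depth'],float); v,u=np.mgrid[:400,:640]
    p=np.stack([(u-g['cx'])/g['fx']*d,(v-g['cy'])/g['fy']*d,d],-1)
    Rm=R.from_euler('xyz',g['attitude']).as_matrix()
    return p@Rm.T+np.asarray(g['eye'])
def proj(g,P):
    Rm=R.from_euler('xyz',g['attitude']).as_matrix()
    q=(np.asarray(P)-g['eye'])@Rm
    return np.stack([g['fx']*q[...,0]/q[...,2]+g['cx'],g['fy']*q[...,1]/q[...,2]+g['cy']],-1)
def load(f):
    z=np.load(f); return {k:z[k] if z[k].ndim else float(z[k]) for k in z.files}
E
python3 - <<'E'
from h import *
gt=load('top0.npz'); gs=load('scene0.npz')
for g,pts in((gt,[(297,168),(322,166),(270,220),(312,195),(367,165),(407,222),(405,208),(390,230),(420,205),(290,135),(374,228),(400,165)]),(gs,[(322,258),(303,225),(250,150),(258,190),(275,220)])):
    C=cloud(g)
    for u,v in pts: print((u,v),C[v,u].round(3))
a=cv2.resize(gt['frame'][130:270,230:450],None,fx=3.6,fy=3.6,interpolation=cv2.INTER_CUBIC);cv2.imwrite('pics/tc.png',a)
a=cv2.resize(gs['frame'][130:310,210:400],None,fx=3.3,fy=3.3,interpolation=cv2.INTER_CUBIC);cv2.imwrite('pics/sc.png',a)
E
```

```text
(297, 168) [0.669 0.078 0.078]
(322, 166) [ 0.678 -0.009  0.078]
(270, 220) [ 0.496  0.173 -0.   ]
(312, 195) [0.584 0.025 0.028]
(367, 165) [ 0.651 -0.151  0.212]
(407, 222) [ 0.484 -0.298  0.094]
(405, 208) [ 0.534 -0.295  0.08 ]
(390, 230) [ 0.466 -0.255 -0.001]
(420, 205) [ 0.545 -0.345  0.084]
(290, 135) [0.78  0.103 0.103]
(374, 228) [ 0.47  -0.195  0.026]
(400, 165) [ 0.701 -0.291  0.015]
(322, 258) [0.678 0.088 0.063]
(303, 225) [ 0.595 -0.029  0.023]
(250, 150) [ 0.478 -0.308  0.092]
(258, 190) [ 0.652 -0.137  0.207]
(275, 220) [ 0.65  -0.093  0.077]
```

View pics/tc.png

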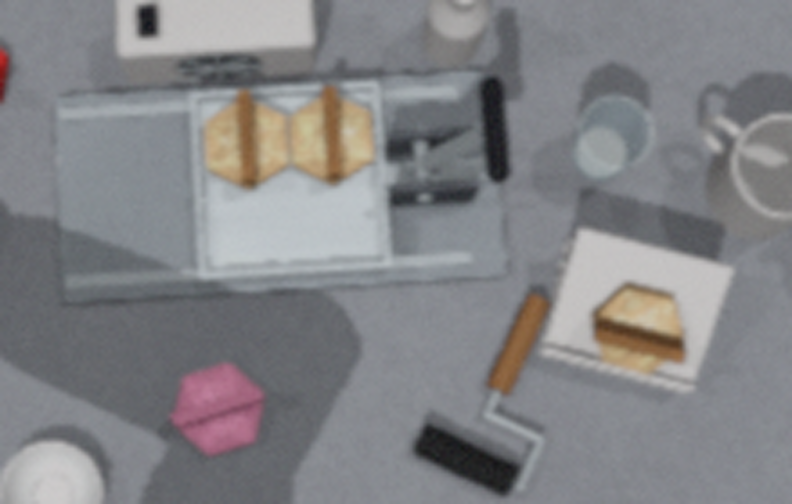

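View pics/sc.png

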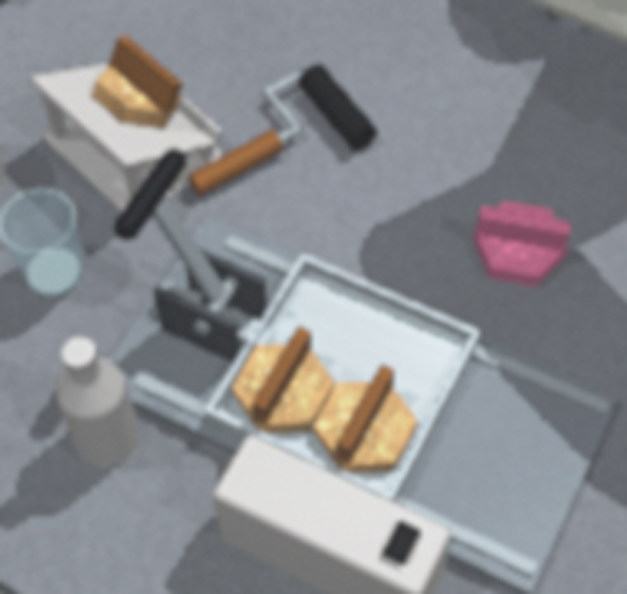

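The crops show the two seated ribs, the lever bar, and the rack plate with its rib. I measure them through colour masks combined with depth.

```bash
cat > m.py <<'E'
from h import *
def axis(P):
    c=(P.max(0)+P.min(0))/2; m=P.mean(0); w,V=np.linalg.eigh(np.cov((P-m).T)); a=V[:,-1]
    t=(P-m)@a; return m,a,np.ptp(t), m+a*(t.max()+t.min())/2
for f in('top0.npz','scene0.npz'):
    g=load(f); C=cloud(g); hsv=cv2.cvtColor(g['frame'].astype(np.uint8),cv2.COLOR_BGR2HSV)
    H,S,V=[hsv[...,i].astype(int) for i in range(3)]
    print(f)
    brown=(H>4)&(H<20)&(S>110)&(V<215)
    wood=(H>4)&(H<30)&(S>60)
    n,L=cv2.connectedComponents((brown&(C[...,2]>0.055)&(C[...,2]<.13)).astype(np.uint8))
    for i in range(1,n):
        P=C[L==i]; 
        if len(P)<30: continue
        m,a,l,cc=axis(P); v,u=np.where(L==i)
        if m[0]<.4 or m[1]>.2 : continue
        print('brown',len(P),(int(u.mean()),int(v.mean())),m.round(4),a.round(3),round(l,3),cc.round(4),'zmax',np.percentile(P[:,2],95).round(4))
    blk=(V<70)&(C[...,2]>0.18)&(C[...,2]<.23)&(C[...,0]>.5)&(C[...,1]>-.3)&(C[...,1]<0)
    P=C[blk]; m,a,l,cc=axis(P); print('bar',len(P),m.round(4),a.round(3),round(l,3),cc.round(4),np.percentile(P[:,2],95).round(4))
    # deck: white near rack
    w=(S<40)&(V>150)&(C[...,0]>.42)&(C[...,0]<.62)&(C[...,1]<-.2)&(C[...,1]>-.42)&(C[...,2]>.03)&(C[...,2]<.11)
    P=C[w]
    for k in range(4):
        A=np.c_[P[:,:2],np.ones(len(P))]; x=np.linalg.lstsq(A,P[:,2],rcond=None)[0]; r=P[:,2]-A@x; P=P[abs(r)<max(.004,2*r.std())]
    nn=np.array([-x[0],-x[1],1]); nn/=np.linalg.norm(nn)
    print('deck',len(P),x.round(4),'n',nn.round(4),'tilt',np.degrees(np.arccos(nn[2])).round(2),'yaw',np.degrees(np.arctan2(-nn[1],-nn[0])).round(2), P.mean(0).round(3), P.min(0).round(3),P.max(0).round(3))
    # tray walls
    w=(C[...,2]>.036)&(C[...,2]<.05)&(C[...,0]>.5)&(C[...,0]<.76)&(C[...,1]>-.13)&(C[...,1]<.2)
    P=C[w]
    if len(P)>20:
        r=cv2.minAreaRect(P[:,:2].astype(np.float32)); print('tray',len(P),r)
E
python3 m.py
```

```text
top0.npz
brown 85 (321, 166) [ 0.6742 -0.0084  0.0788] [-0.997 -0.07  -0.042] 0.083 [ 0.6765 -0.0082  0.0789] zmax 0.085
brown 89 (298, 168) [0.6674 0.0741 0.0789] [-0.995 -0.082 -0.049] 0.084 [0.6702 0.0743 0.079 ] zmax 0.0856
brown 138 (406, 224) [ 0.4765 -0.2959  0.1008] [0.233 0.972 0.011] 0.078 [ 0.4763 -0.297   0.1007] zmax 0.1101
bar 157 [ 0.6512 -0.1511  0.213 ] [-0.998 -0.066 -0.01 ] 0.092 [ 0.6523 -0.151   0.213 ] 0.2193
deck 890 [ 0.5924 -0.1537 -0.2839] n [-0.5053  0.1311  0.853 ] tilt 31.47 yaw -14.55 [ 0.525 -0.303  0.074] [ 0.443 -0.387  0.03 ] [ 0.58  -0.221  0.104]
tray 982 ((0.6500709652900696, 0.028568953275680542), (0.21211624145507812, 0.3157377541065216), 4.329423427581787)
scene0.npz
brown 208 (253, 152) [ 0.4815 -0.2914  0.0927] [ 0.252  0.968 -0.003] 0.086 [ 0.4814 -0.2916  0.0927] zmax 0.1047
brown 129 (294, 242) [ 0.6825 -0.0014  0.0773] [-0.998 -0.061 -0.023] 0.083 [ 0.6801 -0.0016  0.0772] zmax 0.0816
brown 129 (320, 254) [0.6764 0.0812 0.0775] [-0.998 -0.06  -0.019] 0.084 [0.6749 0.0811 0.0775] zmax 0.0816
bar 189 [ 0.6554 -0.1446  0.2116] [-0.998 -0.06   0.013] 0.092 [ 0.6526 -0.1447  0.2116] 0.2159
deck 554 [ 0.6023 -0.15   -0.2877] n [-0.5118  0.1274  0.8496] tilt 31.83 yaw -13.98 [ 0.53  -0.29   0.075] [ 0.467 -0.385  0.031] [ 0.582 -0.211  0.102]
tray 1432 ((0.6395178437232971, -0.00027626752853393555), (0.1902349293231964, 0.26229310035705566), 4.109638214111328)
```

```bash
cat > plan.py <<'E'
from h import *
import json
def plan(wps,start=None,grip=1,maxd=.055,maxa=5.8,show=True):
    """wps: list of (pos,Rmat). prints rows for drive_tool."""
    s=readout.read_state()
    p=np.array(s['tool_pos']);Q=R.from_euler('xyz',s['ee_rot'])
    if start is not None: p,Q=start
    O=[];T=[]
    for P,M in wps:
        P=np.array(P,float);Q1=R.from_matrix(M)
        rv=(Q.inv()*Q1).as_rotvec(); N=int(max(1,np.ceil(np.linalg.norm(P-p)/maxd),np.ceil(np.degrees(np.linalg.norm(rv))/maxa)))
        p0=p.copy()
        for k in range(N):
            tgt=p0+(P-p0)*(k+1)/N
            o=(Q.inv().apply(tgt-p)/.06).round(3); r=(np.degrees(rv)/N/6).round(3)
            O.append(o.tolist());T.append(r.tolist())
            p=p+Q.apply(o*.06); Q=Q*R.from_rotvec(np.radians(r*6))
    if show:
        for i in range(0,len(O),12):
            print('offset',json.dumps(O[i:i+12]).replace(' ',''));print('rot',json.dumps(T[i:i+12]).replace(' ',''));print('n',len(O[i:i+12]))
        print('end',p.round(4),Q.as_euler('xyz').round(3))
    return p,Q
def down(yaw,): return R.from_euler('xyz',[-np.pi/2,0,yaw]).as_matrix()
ryaw=np.radians(-14.2)
rx=np.array([np.cos(ryaw),np.sin(ryaw),0]);ry=np.array([-np.sin(ryaw),np.cos(ryaw),0]);zz=np.array([0,0,1.])
t=np.radians(32); n=-np.sin(t)*rx+np.cos(t)*zz; s_=np.cos(t)*rx+np.sin(t)*zz
def rackR(): return np.c_[s_,-n,np.cross(s_,-n)]
E
python3 - <<'E'
from plan import *
P=np.array([.476,-.295,.105])
plan([([.40,.15,.30],down(.5)),(P+n*.10,rackR())],maxd=.05)
E
```

```text
offset [[-0.51,-0.128,-0.606],[-0.458,-0.127,-0.645],[-0.405,-0.128,-0.68],[-0.348,-0.128,-0.711],[-0.289,-0.128,-0.737],[-0.229,-0.128,-0.758],[-0.166,-0.128,-0.774],[-0.103,-0.128,-0.785],[-0.039,-0.127,-0.79],[-0.309,0.184,-0.652],[-0.271,0.182,-0.669],[-0.231,0.183,-0.683]]
rot [[0.0,0.776,-0.001],[0.0,0.776,-0.001],[0.0,0.776,-0.001],[0.0,0.776,-0.001],[0.0,0.776,-0.001],[0.0,0.776,-0.001],[0.0,0.776,-0.001],[0.0,0.776,-0.001],[0.0,0.776,-0.001],[-0.199,0.695,-0.508],[-0.199,0.695,-0.508],[-0.199,0.695,-0.508]]
n 12
offset [[-0.19,0.186,-0.695],[-0.15,0.191,-0.703],[-0.109,0.199,-0.709],[-0.068,0.21,-0.711],[-0.028,0.222,-0.71],[0.012,0.236,-0.705],[0.05,0.252,-0.699]]
rot [[-0.199,0.695,-0.508],[-0.199,0.695,-0.508],[-0.199,0.695,-0.508],[-0.199,0.695,-0.508],[-0.199,0.695,-0.508],[-0.199,0.695,-0.508],[-0.199,0.695,-0.508]]
n 7
end [ 0.4246 -0.282   0.1898] [-1.571 -0.559 -0.248]
```

Call:
{"op": "drive_tool", "data": {"grip": [1,1,1,1,1,1,1,1,1,1,1,1], "offset": [[-0.51,-0.128,-0.606],[-0.458,-0.127,-0.645],[-0.405,-0.128,-0.68],[-0.348,-0.128,-0.711],[-0.289,-0.128,-0.737],[-0.229,-0.128,-0.758],[-0.166,-0.128,-0.774],[-0.103,-0.128,-0.785],[-0.039,-0.127,-0.79],[-0.309,0.184,-0.652],[-0.271,0.182,-0.669],[-0.231,0.183,-0.683]], "rot": [[0.0,0.776,0],[0.0,0.776,0],[0.0,0.776,0],[0.0,0.776,0],[0.0,0.776,0],[0.0,0.776,0],[0.0,0.776,0],[0.0,0.776,0],[0.0,0.776,0],[-0.199,0.695,-0.508],[-0.199,0.695,-0.508],[-0.199,0.695,-0.508]]}}

```text
time_s: 1.65
tool_pos: [0.4073, 0.0192, 0.2668]
ee_rot: [-1.616, -0.167, 0.282]
force: [0.2, 0.4, 1.0]
finger_gap: 1.0
```

Call:
{"op": "drive_tool", "data": {"grip": [1,1,1,1,1,1,1,1], "offset": [[-0.19,0.186,-0.695],[-0.15,0.191,-0.703],[-0.109,0.199,-0.709],[-0.068,0.21,-0.711],[-0.028,0.222,-0.71],[0.012,0.236,-0.705],[0.05,0.252,-0.699],[0,0,0]], "rot": [[-0.199,0.695,-0.508],[-0.199,0.695,-0.508],[-0.199,0.695,-0.508],[-0.199,0.695,-0.508],[-0.199,0.695,-0.508],[-0.199,0.695,-0.508],[-0.199,0.695,-0.508],[0,0,0]]}}

```text
time_s: 2.65
tool_pos: [0.4236, -0.2836, 0.1885]
ee_rot: [-1.569, -0.557, -0.253]
force: [0.1, 1.4, 0.9]
finger_gap: 1.0
```

```bash
cat >> h.py <<'E'
def wcloud(s,g):
    d=np.asarray(g['depth'],float); v,u=np.mgrid[:400,:640]
    x=(u-g['cx'])/g['fx'];y=(v-g['cy'])/g['fy'];r=np.hypot(x,y)+1e-12
    tn=np.tan(np.minimum(r,1.5)); p=np.stack([x/r*tn*d,y/r*tn*d,d],-1)
    H=np.asarray(g['hand_eye']); p=p@H[:3,:3].T+H[:3,3]
    Q=R.from_euler('xyz',s['ee_rot']).as_matrix()
    return p@Q.T+np.asarray(s['tool_pos'])
E
python3 - <<'E'
from h import *
s,g=grab('wrist','wrist1')
print(s['time_s'],s['tool_pos'],s['ee_rot'],s['joints'].round(2))
C=wcloud(s,g)
np.savez('w1.npz',C=C,frame=g['frame'])
for v in range(40,260,30):
    print([tuple(C[v,u].round(3)) for u in (220,320,420)])
E
```

```text
2.65 [ 0.4236373  -0.2836023   0.18851155] [-1.56857079 -0.55683953 -0.25319134] [-0.96 -0.07 -0.62  0.59  0.35  0.94]
[(np.float64(0.463), np.float64(-0.137), np.float64(-0.0)), (np.float64(0.569), np.float64(-0.159), np.float64(0.015)), (np.float64(0.761), np.float64(-0.172), np.float64(-0.001))]
[(np.float64(0.448), np.float64(-0.17), np.float64(0.026)), (np.float64(0.57), np.float64(-0.193), np.float64(0.0)), (np.float64(0.747), np.float64(-0.218), np.float64(-0.0))]
[(np.float64(0.448), np.float64(-0.197), np.float64(-0.001)), (np.float64(0.562), np.float64(-0.228), np.float64(-0.001)), (np.float64(0.657), np.float64(-0.248), np.float64(0.067))]
[(np.float64(0.439), np.float64(-0.227), np.float64(-0.001)), (np.float64(0.516), np.float64(-0.249), np.float64(0.06)), (np.float64(0.642), np.float64(-0.281), np.float64(0.074))]
[(np.float64(0.43), np.float64(-0.256), np.float64(0.0)), (np.float64(0.5), np.float64(-0.271), np.float64(0.077)), (np.float64(0.719), np.float64(-0.355), np.float64(0.0))]
[(np.float64(0.42), np.float64(-0.286), np.float64(-0.001)), (np.float64(0.493), np.float64(-0.298), np.float64(0.077)), (np.float64(0.679), np.float64(-0.384), np.float64(0.03))]
[(np.float64(0.409), np.float64(-0.316), np.float64(0.001)), (np.float64(0.485), np.float64(-0.325), np.float64(0.079)), (np.float64(0.617), np.float64(-0.387), np.float64(0.082))]
[(np.float64(0.396), np.float64(-0.349), np.float64(-0.001)), (np.float64(0.486), np.float64(-0.368), np.float64(0.06)), (np.float64(0.594), np.float64(-0.412), np.float64(0.1))]
```

View pics/wrist1.png

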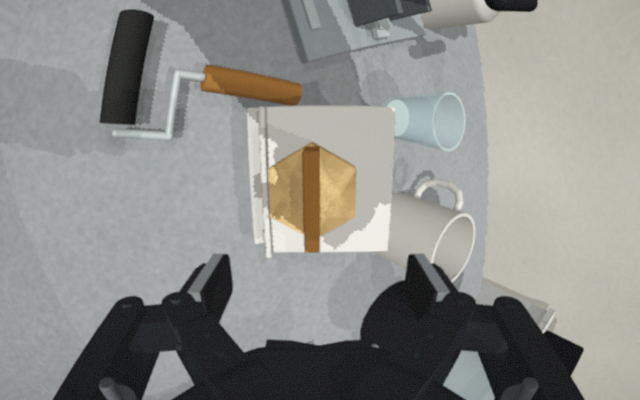

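The wrist view shows the rack plate with its rib along column ~311 (rows 143–250), nearly straight across the jaws. Next I measure the rib's top face and the plate's top face in tool coordinates.

Run:
```python
from plan import *
from m import axis
z=np.load('w1.npz');C=z['C'];f=z['frame'].astype(np.uint8)
hsv=cv2.cvtColor(f,cv2.COLOR_BGR2HSV);H,S,V=[hsv[...,i].astype(int) for i in range(3)]
s=readout.read_state();Q=R.from_euler('xyz',s['ee_rot']).as_matrix()
win=np.zeros(H.shape,bool);win[130:270,255:375]=1
rib=win&(H>4)&(H<22)&(S>150)&(V<175)
rib=cv2.morphologyEx(rib.astype(np.uint8),cv2.MORPH_OPEN,np.ones((3,3)))>0
v,u=np.where(rib);print(len(u),u.min(),u.max(),v.min(),v.max())
T=(C[rib]-s['tool_pos'])@Q
print('tool',np.percentile(T,[5,50,95],axis=0).round(4))
m,a,l,cc=axis(T);print(m.round(4),a.round(4),round(l,3),cc.round(4))
top=T[T[:,1]<np.percentile(T[:,1],20)+.006]
m,a,l,cc=axis(top);print('top',len(top),m.round(4),a.round(4),round(l,3),cc.round(4),'xrange',np.percentile(top[:,0],[2,98]).round(4))
pl=win&(H>10)&(H<30)&(S>60)&(V>185)
Tp=(C[pl]-s['tool_pos'])@Q; print('plate face y',np.percentile(Tp[:,1],[10,50,90]).round(4),'x',np.percentile(Tp[:,0],[1,99]).round(4))
W=C[pl];A=np.c_[W[:,:2],np.ones(len(W))];x=np.linalg.lstsq(A,W[:,2],rcond=None)[0];nn=np.array([-x[0],-x[1],1]);nn/=np.linalg.norm(nn);print('n',nn,n,-Q[:,1])
wc=s['tool_pos']+Q@cc;print('world ribtop',wc)
```

```text
top0.npz
brown 85 (321, 166) [ 0.6742 -0.0084  0.0788] [-0.997 -0.07  -0.042] 0.083 [ 0.6765 -0.0082  0.0789] zmax 0.085
brown 89 (298, 168) [0.6674 0.0741 0.0789] [-0.995 -0.082 -0.049] 0.084 [0.6702 0.0743 0.079 ] zmax 0.0856
brown 138 (406, 224) [ 0.4765 -0.2959  0.1008] [0.233 0.972 0.011] 0.078 [ 0.4763 -0.297   0.1007] zmax 0.1101
bar 157 [ 0.6512 -0.1511  0.213 ] [-0.998 -0.066 -0.01 ] 0.092 [ 0.6523 -0.151   0.213 ] 0.2193
deck 890 [ 0.5924 -0.1537 -0.2839] n [-0.5053  0.1311  0.853 ] tilt 31.47 yaw -14.55 [ 0.525 -0.303  0.074] [ 0.443 -0.387  0.03 ] [ 0.58  -0.221  0.104]
tray 982 ((0.6500709652900696, 0.028568953275680542), (0.21211624145507812, 0.3157377541065216), 4.329423427581787)
scene0.npz
brown 208 (253, 152) [ 0.4815 -0.2914  0.0927] [ 0.252  0.968 -0.003] 0.086 [ 0.4814 -0.2916  0.0927] zmax 0.1047
brown 129 (294, 242) [ 0.6825 -0.0014  0.0773] [-0.998 -0.061 -0.023] 0.083 [ 0.6801 -0.0016  0.0772] zmax 0.0816
brown 129 (320, 254) [0.6764 0.0812 0.0775] [-0.998 -0.06  -0.019] 0.084 [0.6749 0.0811 0.0775] zmax 0.0816
bar 189 [ 0.6554 -0.1446  0.2116] [-0.998 -0.06 
[... 154 characters left out ...]
] [ 0.467 -0.385  0.031] [ 0.582 -0.211  0.102]
tray 1432 ((0.6395178437232971, -0.00027626752853393555), (0.1902349293231964, 0.26229310035705566), 4.109638214111328)
1525 303 318 147 250
tool [[-0.012   0.0969 -0.0365]
 [-0.0066  0.098   0.006 ]
 [-0.001   0.0993  0.0415]]
[-0.0066  0.0973  0.0048] [ 0.0035 -0.1637  0.9865] 0.154 [-0.0065  0.0925  0.0338]
top 1489 [-0.0066  0.0969  0.0039] [ 0.0041 -0.2139  0.9768] 0.165 [-0.0065  0.0892  0.0391] xrange [-0.0126 -0.0009]
plate face y [0.1311 0.132  0.1329] x [-0.0454  0.0324]
n [ 0.00231372 -0.26283229  0.96483876] [-0.51372777  0.12999311  0.8480481 ] [-0.51221552  0.1294009   0.84905281]
world ribtop [ 0.47393581 -0.25475798  0.10998444]
```

Call:
{"op": "drive_tool", "data": {"grip": [1,1,1,1,1], "offset": [[-0.108,0.3,0.042],[0,0.6,0],[0,0.6,0],[0,0.6,0],[0,0,0]], "rot": [[0,0,0],[0,0,0],[0,0,0],[0,0,0],[0,0,0]], "force": 60}}

```text
time_s: 3.32
tool_pos: [0.4848, -0.2926, 0.0779]
ee_rot: [-1.568, -0.555, -0.247]
force: [-0.2, 0.4, 0.1]
finger_gap: 0.997
```

Call:
{"op": "drive_tool", "data": {"grip": [-1,-1,-1,-1,-1,-1,-1,-1], "offset": [[0,0,0],[0,0,0],[0,0,0],[0,0,0],[0,0,0],[0,0,0],[0,0,0],[0,0,0]], "rot": [[0,0,0],[0,0,0],[0,0,0],[0,0,0],[0,0,0],[0,0,0],[0,0,0],[0,0,0]]}}

```text
time_s: 4.32
tool_pos: [0.4844, -0.2946, 0.0805]
ee_rot: [-1.571, -0.559, -0.248]
force: [-7.1, 2.7, 10.0]
finger_gap: 0.153
```

```bash
sed -i 's/^for f in(/if __name__=="__main__":\n  for f in(/; ' m.py
python3 - <<'E'
import re
L=open('m.py').read().split('\n');o=[];inn=False
for l in L:
    if l.startswith('  for f in('): inn=True;o.append(l);continue
    o.append(('  '+l) if inn else l)
open('m.py','w').write('\n'.join(o))
E
python3 - <<'E'
from h import *
s,g=grab('wrist','wrist2')
print(s['time_s'],s['tool_pos'],s['ee_rot'],s['force'],s['finger_gap'])
E
```

```text
4.325 [ 0.48436346 -0.29455873  0.08046214] [-1.57110164 -0.55896235 -0.24841911] [-7.13707885  2.71758576 10.01443175] 0.15250173685422727
```

View pics/wrist2.png

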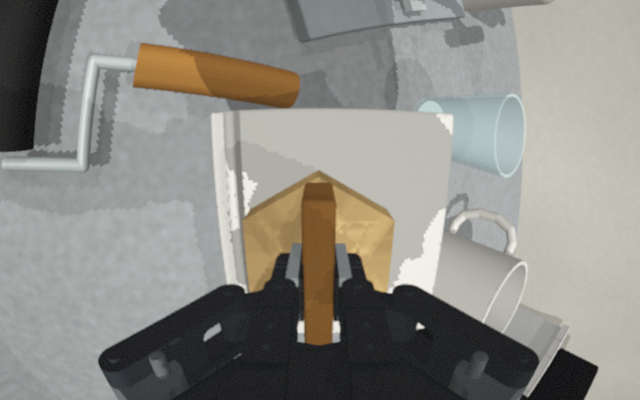

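Plate gripped (gap 13 mm, matching the 14 mm rib). Lift, then swing it to hover over the notch.

Run:
```python
from plan import *
s=readout.read_state();p=np.array(s['tool_pos'])
th=np.radians(3.7)
plan([(p+n*.11,rackR()),([.47,-.08,.20],down(th-np.radians(30))),([.6,.030,.15],down(th-np.radians(30)))],maxd=.04)
```

```text
offset [[0.0,-0.611,-0.0],[0.0,-0.611,-0.001],[0.001,-0.611,0.0],[0.019,-0.074,0.568],[-0.008,-0.08,0.568],[-0.034,-0.084,0.566],[-0.062,-0.085,0.563],[-0.089,-0.083,0.56],[-0.116,-0.08,0.556],[0.226,0.167,0.521],[0.226,0.166,0.521],[0.226,0.167,0.52]]
rot [[0.002,-0.002,0.002],[0.002,-0.002,0.002],[0.002,-0.002,0.002],[-0.094,0.328,0.885],[-0.094,0.328,0.885],[-0.094,0.328,0.885],[-0.094,0.328,0.885],[-0.094,0.328,0.885],[-0.094,0.328,0.885],[0.0,-0.001,0.0],[0.0,-0.001,0.0],[0.0,-0.001,0.0]]
n 12
offset [[0.226,0.167,0.521],[0.226,0.167,0.521]]
rot [[0.0,-0.001,0.0],[0.0,-0.001,0.0]]
n 2
end [0.6  0.03 0.15] [-1.571 -0.    -0.459]
```

Call:
{"op": "drive_tool", "data": {"grip": [-1,-1,-1,-1,-1,-1,-1,-1,-1,-1], "offset": [[0.0,-0.4,0],[0.0,-0.7,0],[0,-0.73,0.0],[0.019,-0.074,0.568],[-0.008,-0.08,0.568],[-0.034,-0.084,0.566],[-0.062,-0.085,0.563],[-0.089,-0.083,0.56],[-0.116,-0.08,0.556],[0,0,0]], "rot": [[0,0,0],[0,0,0],[0,0,0],[-0.094,0.328,0.885],[-0.094,0.328,0.885],[-0.094,0.328,0.885],[-0.094,0.328,0.885],[-0.094,0.328,0.885],[-0.094,0.328,0.885],[0,0,0]]}}

```text
time_s: 5.62
tool_pos: [0.4715, -0.0785, 0.1987]
ee_rot: [-1.57, 0.002, -0.457]
force: [-0.8, -0.4, -3.2]
finger_gap: 0.155
```

Call:
{"op": "drive_tool", "data": {"grip": [-1,-1,-1,-1,-1,-1], "offset": [[0.226,0.167,0.521],[0.226,0.167,0.521],[0.226,0.167,0.521],[0.226,0.167,0.521],[0.226,0.167,0.521],[0,0,0]], "rot": [[0,0,0],[0,0,0],[0,0,0],[0,0,0],[0,0,0],[0,0,0]]}}

```text
time_s: 6.38
tool_pos: [0.6009, 0.0305, 0.1475]
ee_rot: [-1.571, 0.001, -0.458]
force: [0.2, -0.0, -2.6]
finger_gap: 0.152
```

Run:
```python
from h import *
s,g=grab('wrist','wrist3')
print(s['time_s'],s['tool_pos'],s['ee_rot'],s['force'],s['finger_gap'])
np.savez('w3.npz',C=wcloud(s,g),frame=g['frame'],p=s['tool_pos'],e=s['ee_rot'])
s,g=grab('top','top3');np.savez('top3.npz',**{k:np.array(v) for k,v in g.items()})
```

```text
6.375 [0.60089399 0.03052375 0.14753671] [-1.57088450e+00  1.13971316e-03 -4.58157875e-01] [ 0.15804863 -0.04745596 -2.6402794 ] 0.15168079759991718
```

View pics/wrist3.png

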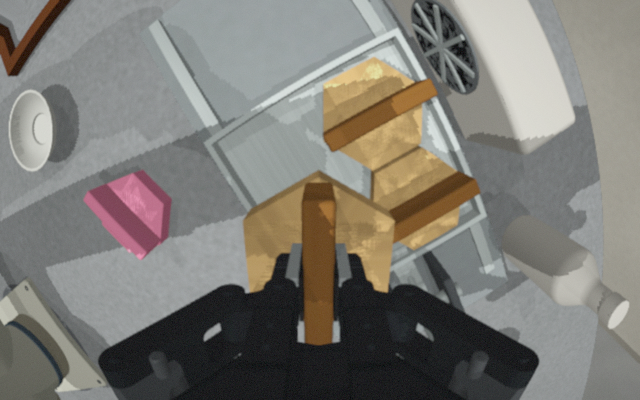

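The wrist view shows the seated ribs at about (380,115) and (437,205), with the held plate's front corner at (318,172). I measure both with the same camera.

```bash
cat > seat.py <<'E'
from plan import *
def seat(fn,wins):
    z=np.load(fn);C=z['C'];f=z['frame'].astype(np.uint8);p=z['p'];Q=R.from_euler('xyz',z['e']).as_matrix()
    hsv=cv2.cvtColor(f,cv2.COLOR_BGR2HSV);H,S,V=[hsv[...,i].astype(int) for i in range(3)]
    out=[]
    for (u0,u1,v0,v1) in wins:
        w=np.zeros(H.shape,bool);w[v0:v1,u0:u1]=1
        m=w&(H>4)&(H<25)&(S>110)&(C[...,2]>.0745)&(C[...,2]<.086)
        P=C[m]; md=np.median(P,0)
        r=cv2.minAreaRect(P[:,:2].astype(np.float32))
        q=P[:,:2]-P[:,:2].mean(0);a=np.linalg.svd(q,full_matrices=0)[2][0];a*=np.sign(a[0]);b=np.array([-a[1],a[0]])
        t=P[:,:2]@a;o=P[:,:2]@b
        c=a*np.percentile(t,[.5,99.5]).mean()+b*np.percentile(o,[2,98]).mean()
        print(len(P),'z',md[2].round(4),'len',np.ptp(np.percentile(t,[.5,99.5])).round(4),'wid',np.ptp(np.percentile(o,[2,98])).round(4),'c',c.round(4),'yaw',np.degrees(np.arctan2(a[1],a[0])).round(2),'rect',np.round(r[0],4),np.round(r[1],4))
        out.append((c,np.arctan2(a[1],a[0])))
    return out
E
python3 - <<'E'
from seat import *
o=seat('w3.npz',[(315,450,70,160),(380,490,165,250)])
z=np.load('w3.npz');C=z['C'];f=z['frame'].astype(np.uint8)
b,a=o[0][0],o[1][0];print('D',np.linalg.norm(a-b),'line yaw-90',np.degrees(np.arctan2(*(b-a)[::-1]))-90)
Q=R.from_euler('xyz',z['e']).as_matrix();T=(C-z['p'])@Q
for v in range(170,250,6): print(v,[tuple(T[v,u].round(4)) for u in (270,300,318,350)])
hsv=cv2.cvtColor(f,cv2.COLOR_BGR2HSV);H,S,V=[hsv[...,i].astype(int) for i in range(3)]
# held plate top face
w=np.zeros(H.shape,bool);w[165:295,238:400]=1
m=w&(H>8)&(H<30)&(S>60)&(abs(T[...,1])<.03)&(T[...,2]<.06)
P=T[m];print('held',len(P),P.min(0).round(4),P.max(0).round(4),np.percentile(P,[1,50,99],axis=0).round(4))
# tray walls & floor
m=(C[...,2]>.036)&(C[...,2]<.048)&(S<60)&(C[...,0]>.5)&(C[...,0]<.8)&(C[...,1]>-.1)&(C[...,1]<.16)
vis=f.copy();vis[m]=(0,0,255);cv2.imwrite('pics/vis3.png',vis)
for y in (-.04,0,.04,.08):
    k=m&(abs(C[...,1]-y)<.004); x=C[k][:,0]; print(y,np.histogram(x,bins=np.arange(.54,.8,.01))[0])
E
```

```text
2421 z 0.0785 len 0.0855 wid 0.0133 c [0.672  0.0777] yaw 4.18 rect [0.6719 0.0775] [0.0869 0.0148]
1676 z 0.0784 len 0.0769 wid 0.0135 c [ 0.682  -0.0046] yaw 5.12 rect [ 0.6814 -0.0049] [0.0798 0.015 ]
D 0.08296252674072113 line yaw-90 6.93919730033744
170 [(np.float64(-0.0427), np.float64(0.122), np.float64(0.0238)), (np.float64(-0.0163), np.float64(0.122), np.float64(0.0236)), (np.float64(-0.0005), np.float64(0.025), np.float64(0.042)), (np.float64(0.0272), np.float64(0.1231), np.float64(0.0235))]
176 [(np.float64(-0.043), np.float64(0.1227), np.float64(0.0183)), (np.float64(-0.0002), np.float64(-0.1423), np.float64(0.0738)), (np.float64(-0.0005), np.float64(0.009), np.float64(0.042)), (np.float64(0.0274), np.float64(0.123), np.float64(0.0182))]
182 [(np.float64(-0.0431), np.float64(0.1223), np.float64(0.013)), (np.float64(-0.0101), np.float64(0.0178), np.float64(0.0369)), (np.float64(-0.0005), np.float64(0.0033), np.float64(0.0402)), (np.float64(0.0275), np.float64(0.1227), np.float64(0.0128))]
188 [(np.float64(-0.0431), np.float64(0.1208), np.float64(0.0079)), (np.float64(-0.00
[... 2501 characters left out ...]
p.float64(0.0072), np.float64(0.0032)), (np.float64(-0.009), np.float64(-0.0093), np.float64(0.0112)), (np.float64(-0.0004), np.float64(-0.0264), np.float64(0.0193)), (np.float64(0.0165), np.float64(0.0069), np.float64(0.0036))]
held 12090 [-0.0406 -0.0296 -0.0255] [0.0398 0.0278 0.0422] [[-0.0392 -0.0275 -0.0213]
 [-0.0004  0.0071  0.0162]
 [ 0.0387  0.023   0.0402]]
-0.04 [ 0  0  0  0  0  0  0  0  0  0  0  2  0  0  0  0  0  0  0 51  0  0  0  0
  0]
0 [ 0  0  0  0  0  0  0  0  0  0  0  0  0  0  0  0  0  0 37 21  0  0  0  0
  0]
0.04 [ 0  0  0  0  0  0  0  0  0  0  1  0  0  0  0  4  2  0 72  0  0 55  0  0
  0]
0.08 [67  0  0  0  0  0  0  0  1  3  0  0  0  0  0  0  0  0  0  0 57  0  0  0
  0]
```

View pics/vis3.png

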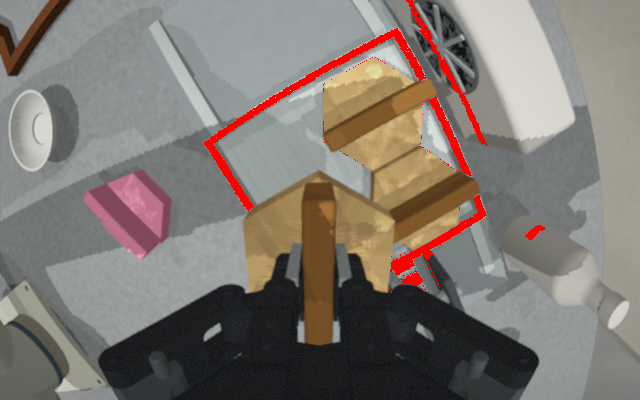

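Call:
{"op": "drive_tool", "data": {"grip": [-1,-1,-1], "offset": [[0.035,0.2,0.099],[0,0.59,0],[0,0,0]], "rot": [[0,0,0],[0,0,0],[0,0,0]]}}

```text
time_s: 6.85
tool_pos: [0.6031, 0.0342, 0.0994]
ee_rot: [-1.572, 0.004, -0.46]
force: [-0.7, -0.3, -2.8]
finger_gap: 0.15
```

Run:
```python
from seat import *
s,g=grab('wrist','wrist4')
print(s['time_s'],s['tool_pos'],s['ee_rot'],s['force'],s['finger_gap'])
np.savez('w4.npz',C=wcloud(s,g),frame=g['frame'],p=s['tool_pos'],e=s['ee_rot'])
```

```text
6.85 [0.60311494 0.03418083 0.09939177] [-1.5722976  0.0043077 -0.4603101] [-0.66544268 -0.28985039 -2.76818691] 0.1498437284491663
```

View pics/wrist4.png

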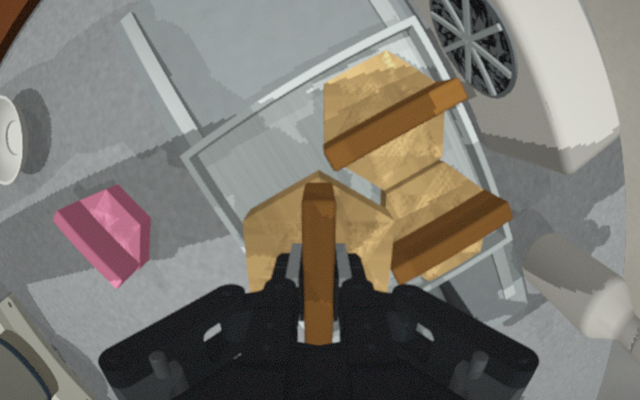

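Both seated ribs are now fully visible at (395,125) and (450,238). I remeasure them.

Run:
```python
from seat import *
o=seat('w4.npz',[(315,475,70,175),(385,520,185,285)])
b,a=o[0][0],o[1][0];print('D',np.linalg.norm(a-b),'line yaw-90',np.degrees(np.arctan2(*(b-a)[::-1]))-90)
```

```text
3927 z 0.0785 len 0.0861 wid 0.0134 c [0.6717 0.0778] yaw 4.23 rect [0.6675 0.0773] [0.0967 0.0146]
2700 z 0.0784 len 0.085 wid 0.0135 c [ 0.6778 -0.0047] yaw 3.56 rect [0.6792 0.0015] [0.0519 0.0842]
D 0.082694930659254 line yaw-90 4.188763212294802
```

Call:
{"op": "drive_tool", "data": {"grip": [-1,-1,-1,-1], "offset": [[0.017,0.25,0.012],[0,0.3,0],[0,0.15,0],[0,0,0]], "rot": [[0,-0.06,0],[0,0,0],[0,0,0],[0,0,0]]}}

```text
time_s: 7.4
tool_pos: [0.6061, 0.0346, 0.0593]
ee_rot: [-1.571, 0.001, -0.453]
force: [-0.2, -0.6, -3.1]
finger_gap: 0.152
```

Run:
```python
from seat import *
s,g=grab('wrist','wrist5')
print(s['time_s'],s['tool_pos'],s['ee_rot'],s['force'],s['finger_gap'])
np.savez('w5.npz',C=wcloud(s,g),frame=g['frame'],p=s['tool_pos'],e=s['ee_rot'])
```

```text
7.4 [0.60610321 0.03463559 0.05932602] [-1.57086010e+00  6.10612796e-04 -4.53386169e-01] [-0.23587629 -0.5946098  -3.14927214] 0.15213574634986735
```

View pics/wrist5.png

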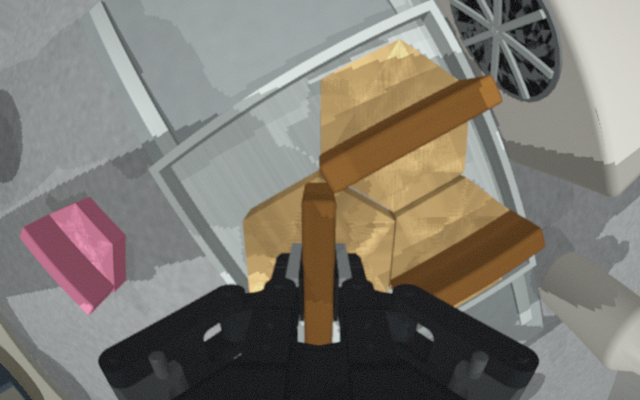

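The plate is in the notch with a thin gap line at (393,220) and no contact force. Now lower it to the floor.

Call:
{"op": "drive_tool", "data": {"grip": [-1,-1,-1], "offset": [[0,0.06,0],[0,0.05,0],[0,0,0]], "rot": [[0,0,0],[0,0,0],[0,0,0]]}}

```text
time_s: 7.82
tool_pos: [0.6064, 0.0348, 0.0531]
ee_rot: [-1.57, -0.0, -0.453]
force: [-0.1, -0.4, -3.0]
finger_gap: 0.151
```

Call:
{"op": "drive_tool", "data": {"grip": [-1,-1,-1], "offset": [[0,0.02,0],[0,0.02,0],[0,0,0]], "rot": [[0,0,0],[0,0,0],[0,0,0]]}}

```text
time_s: 8.2
tool_pos: [0.6065, 0.0348, 0.0521]
ee_rot: [-1.57, -0.001, -0.453]
force: [-3.9, -0.4, 9.6]
finger_gap: 0.15
```

Call:
{"op": "drive_tool", "data": {"grip": [-1,-1,-1], "offset": [[0,-0.018,0],[0.025,0,0.014],[0,0,0]], "rot": [[0,0,0],[0,0,0],[0,0,0]]}}

```text
time_s: 8.57
tool_pos: [0.6068, 0.0349, 0.0522]
ee_rot: [-1.572, 0.002, -0.453]
force: [-8.4, -0.9, 7.5]
finger_gap: 0.151
```

Run:
```python
from seat import *
s,g=grab('wrist','wrist6')
print(s['time_s'],s['tool_pos'],s['ee_rot'],s['force'],s['finger_gap'])
np.savez('w6.npz',C=wcloud(s,g),frame=g['frame'],p=s['tool_pos'],e=s['ee_rot'])
cv2.imwrite('pics/w6c.png',cv2.resize(g['frame'][130:310,230:560],None,fx=2.4,fy=2.4,interpolation=cv2.INTER_CUBIC))
```

```text
8.575 [0.60684404 0.03485521 0.05218279] [-1.57158244  0.0016018  -0.45326723] [-8.43154439 -0.85045702  7.53124162] 0.15140194080822406
```

View pics/w6c.png

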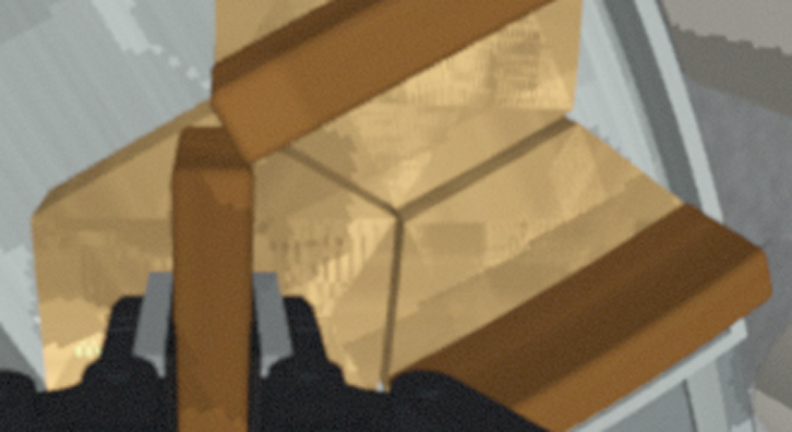

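Call:
{"op": "drive_tool", "data": {"grip": [-1,-1,-1,-1], "offset": [[0,-0.012,0],[0,0,0],[0.01,0,0.006],[0,0,0]], "rot": [[0,0,0],[0,0,0],[0,0,0],[0,0,0]]}}

```text
time_s: 9.12
tool_pos: [0.6088, 0.0349, 0.0523]
ee_rot: [-1.571, 0.0, -0.453]
force: [-0.9, -0.8, -2.8]
finger_gap: 0.155
```

Run:
```python
from seat import *
s,g=grab('wrist','wrist7')
print(s['time_s'],s['tool_pos'],s['ee_rot'],s['force'],s['finger_gap'])
np.savez('w7.npz',C=wcloud(s,g),frame=g['frame'],p=s['tool_pos'],e=s['ee_rot'])
cv2.imwrite('pics/w7c.png',cv2.resize(g['frame'][130:310,230:560],None,fx=2.4,fy=2.4,interpolation=cv2.INTER_CUBIC))
```

```text
9.125 [0.60880987 0.03491495 0.05227147] [-1.57051356e+00  8.31217103e-05 -4.53315913e-01] [-0.85615515 -0.80520952 -2.78527088] 0.15474507697804837
```

View pics/w7c.png

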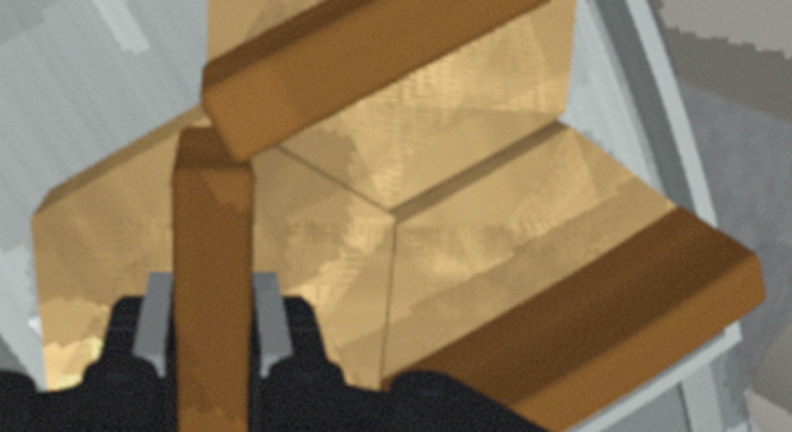

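Both gaps have closed to hairlines. Now set it down and open partly.

Call:
{"op": "drive_tool", "data": {"grip": [-1,-1,-0.5,-0.2,-0.1,-0.1,-0.1], "offset": [[0,0.008,0],[0,0,0],[0,0,0],[0,0,0],[0,0,0],[0,0,0],[0,0,0]], "rot": [[0,0,0],[0,0,0],[0,0,0],[0,0,0],[0,0,0],[0,0,0],[0,0,0]]}}

```text
time_s: 10.05
tool_pos: [0.6088, 0.0349, 0.0521]
ee_rot: [-1.57, -0.0, -0.453]
force: [0.7, -0.3, 0.3]
finger_gap: 0.453
```

Call:
{"op": "drive_tool", "data": {"grip": [-0.1,-0.1,-0.1,-0.1,-0.1], "offset": [[0,-0.2,0],[0,-0.5,0],[0,-0.7,0],[0,-0.7,0],[0,0,0]], "rot": [[0,0,0],[0,0,0],[0,0,0],[0,0,0],[0,0,0]]}}

```text
time_s: 10.68
tool_pos: [0.6102, 0.0348, 0.1825]
ee_rot: [-1.568, -0.007, -0.453]
force: [0.1, -0.0, 0.5]
finger_gap: 0.452
```

Run:
```python
from seat import *
s,g=grab('wrist','wrist8')
print(s['time_s'],s['tool_pos'],s['ee_rot'],s['force'],s['finger_gap'])
np.savez('w8.npz',C=wcloud(s,g),frame=g['frame'],p=s['tool_pos'],e=s['ee_rot'])
```

```text
10.675 [0.61024022 0.03478505 0.18249257] [-1.56795111 -0.00663827 -0.45324257] [ 0.13268977 -0.00550512  0.4905018 ] 0.4515239875236351
```

View pics/wrist8.png

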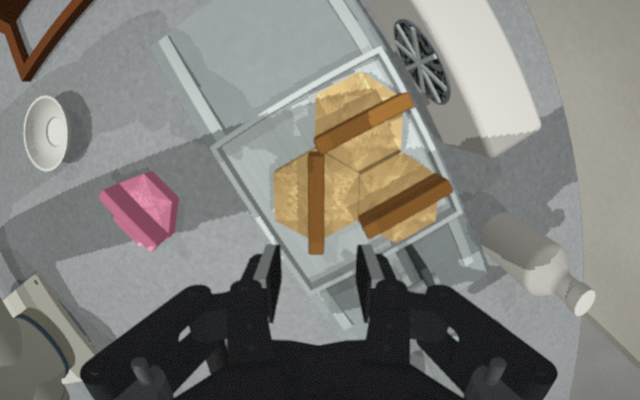

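Run:
```python
from seat import *
o=seat('w8.npz',[(310,420,85,155),(355,460,170,245),(303,330,150,260)])
b,a,p=[x[0] for x in o]
print('ab',np.linalg.norm(a-b),'pa',np.linalg.norm(p-a),'pb',np.linalg.norm(p-b))
z=np.load('w8.npz');C=z['C'];f=z['frame'].astype(np.uint8);hsv=cv2.cvtColor(f,cv2.COLOR_BGR2HSV);S=hsv[...,1]
for nm,(u,v) in dict(p=(290,200),p2=(340,200),b=(360,90),a=(400,170)).items(): print(nm,C[v-3:v+4,u-3:u+4,2].mean().round(4))
# tray wall
m=(C[...,2]>.036)&(C[...,2]<.048)&(S<60)
k,L=cv2.connectedComponents(m.astype(np.uint8))
for i in range(1,k):
    if (L==i).sum()>300: 
        P=C[L==i]; print((L==i).sum(),cv2.minAreaRect(P[:,:2].astype(np.float32)))
```

```text
1834 z 0.0785 len 0.0858 wid 0.0135 c [0.6722 0.0785] yaw 3.01 rect [0.6722 0.0784] [0.0876 0.0146]
1484 z 0.0785 len 0.0846 wid 0.0133 c [ 0.6779 -0.0049] yaw 4.29 rect [ 0.6779 -0.0051] [0.0856 0.0147]
1659 z 0.0786 len 0.0899 wid 0.0135 c [0.6082 0.0343] yaw 63.25 rect [0.6082 0.0343] [0.0908 0.0166]
ab 0.08360667881089773 pa 0.07998101665351041 pb 0.07782007699469586
p 0.0449
p2 0.0449
b 0.0448
a 0.0446
679 ((0.7458649277687073, 0.0953509658575058), (0.006527296733111143, 0.164598748087883), 4.389150142669678)
2898 ((0.6363784670829773, 0.03409819304943085), (0.18738411366939545, 0.18725073337554932), 4.554139137268066)
493 ((0.7272192239761353, 0.029627934098243713), (0.00611922750249505, 0.08017393201589584), 4.717313766479492)
805 ((0.6903334259986877, -0.051303472369909286), (0.09858861565589905, 0.026803603395819664), 16.84161376953125)
307 ((0.7812790274620056, -0.11008630692958832), (0.05822037532925606, 0.02470698580145836), 31.172025680541992)
```

Loaded plate sits flat, within 80 mm of both others by measurement. Next, shut the fingers and go round to the -y side of the lever bar.

Run:
```python
from plan import *
p=np.array(readout.read_state()['tool_pos'])
y=np.radians(4)
plan([([.60,0.0,.31],down(-.3)),([.6264,-.206,.31],down(y)),([.6264,-.206,.176],down(y))],maxd=.05)
```

```text
offset [[0.04,-0.721,-0.196],[0.03,-0.722,-0.197],[0.018,-0.721,-0.2],[0.287,-0.0,-0.63],[0.24,-0.0,-0.649],[0.191,-0.0,-0.666],[0.141,-0.0,-0.677],[0.091,-0.0,-0.686],[-0.0,0.744,-0.0],[-0.0,0.745,-0.0],[-0.0,0.744,-0.001]]
rot [[-0.004,-0.488,0.012],[-0.004,-0.488,0.012],[-0.004,-0.488,0.012],[-0.0,-0.706,0.0],[-0.0,-0.706,0.0],[-0.0,-0.706,0.0],[-0.0,-0.706,0.0],[-0.0,-0.706,0.0],[-0.0,-0.0,0.0],[-0.0,-0.0,0.0],[-0.0,-0.0,0.0]]
n 11
end [ 0.6264 -0.206   0.176 ] [-1.571 -0.     0.07 ]
```

Call:
{"op": "drive_tool", "data": {"grip": [-0.1,-0.5,-1,-1,-1,-1,-1,-1,-1], "offset": [[0.04,-0.721,-0.196],[0.03,-0.722,-0.197],[0.018,-0.721,-0.2],[0.287,0,-0.63],[0.24,0,-0.649],[0.191,0,-0.666],[0.141,0,-0.677],[0.091,0,-0.686],[0,0,0]], "rot": [[-0.004,-0.488,0.012],[-0.004,-0.488,0.012],[-0.004,-0.488,0.012],[0,-0.706,0],[0,-0.706,0],[0,-0.706,0],[0,-0.706,0],[0,-0.706,0],[0,0,0]]}}

```text
time_s: 11.85
tool_pos: [0.6259, -0.2087, 0.3054]
ee_rot: [-1.569, 0.007, 0.067]
force: [0.2, 0.6, -0.7]
finger_gap: -0.001
```

Run:
```python
from m import *
s,g=grab('wrist','wrist9')
print(s['time_s'],s['tool_pos'],s['ee_rot'],s['force'],s['finger_gap'])
C=wcloud(s,g);f=g['frame'].astype(np.uint8);V=f.max(-1)
m=(V<75)&(C[...,2]>.17)&(C[...,2]<.235)&(C[...,0]>.55)&(C[...,0]<.75)&(C[...,1]>-.25)&(C[...,1]<-.05)
vis=f.copy();vis[m]=(0,0,255);cv2.imwrite('pics/vis9.png',vis)
P=C[m];print(len(P),np.percentile(P,[1,50,99],axis=0).round(4));a=axis(P);print(a[0].round(4),a[1].round(3),a[2])
```

```text
11.85 [ 0.62592652 -0.20872801  0.30543114] [-1.56889167  0.00656912  0.06687595] [ 0.21555254  0.57633481 -0.73693719] -0.0011607269223644983
3026 [[ 0.6051 -0.1615  0.2066]
 [ 0.6483 -0.1494  0.2127]
 [ 0.6948 -0.1382  0.2153]]
[ 0.6487 -0.1495  0.2121] [-0.997 -0.078 -0.003] 0.09485659862668541
```

View pics/vis9.png

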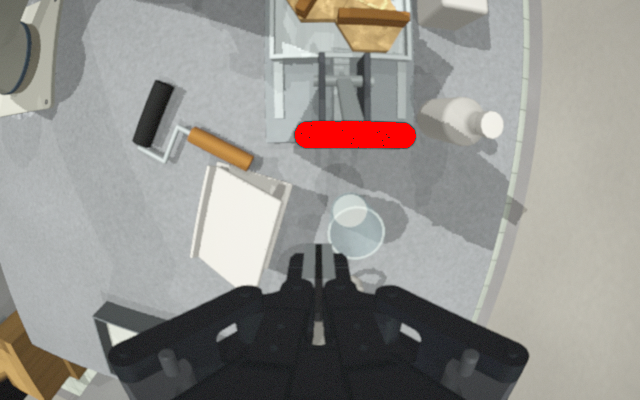

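The wrist view shows the bar at (355,135), world (0.650,-0.150), top 0.215, as specified. I descend beside it.

Call:
{"op": "drive_tool", "data": {"grip": [-1,-1,-1,-1], "offset": [[-0.06,0.744,0],[0,0.744,0],[0,0.72,0],[0,0,0]], "rot": [[0,0,0],[0,0,0],[0,0,0],[0,0,0]]}}

```text
time_s: 12.4
tool_pos: [0.6203, -0.2041, 0.1723]
ee_rot: [-1.567, 0.009, 0.07]
force: [-0.4, -0.3, 0.8]
finger_gap: 0.0
```

Run:
```python
from h import *
s,g=grab('wrist','wrist10')
print(s['time_s'],s['tool_pos'],s['ee_rot'],s['force'])
```

```text
12.4 [ 0.62034536 -0.20410064  0.1722578 ] [-1.56666966  0.00936863  0.07025461] [-0.44253776 -0.31904174  0.80409192]
```

View pics/wrist10.png

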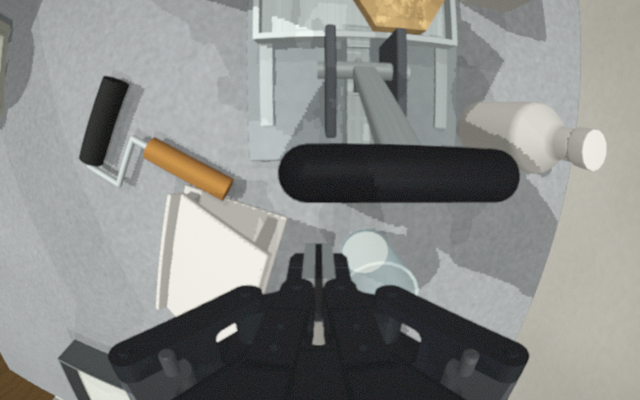

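Call:
{"op": "drive_tool", "data": {"grip": [-1,-1,-1,-1,-1,-1,-1,-1,-1], "offset": [[0,0,0.25],[0,0,0.25],[0,0,0.2],[0,0,0.2],[0,0,0.2],[0,0,0.2],[0,0,0.2],[0,0,0.2],[0,0,0.2]], "rot": [[0,0,0],[0,0,0],[0,0,0],[0,0,0],[0,0,0],[0,0,0],[0,0,0],[0,0,0],[0,0,0]]}}

```text
time_s: 13.58
tool_pos: [0.6138, -0.0916, 0.1748]
ee_rot: [-1.57, 0.005, 0.07]
force: [0.4, -5.9, 0.0]
finger_gap: 0.002
```

Call:
{"op": "drive_tool", "data": {"grip": [-1,-1,-1,-1], "offset": [[0,0,0.2],[0,0,0.15],[0,0,0.08],[0,0,0]], "rot": [[0,0,0],[0,0,0],[0,0,0],[0,0,0]]}}

```text
time_s: 14.08
tool_pos: [0.6121, -0.0663, 0.1749]
ee_rot: [-1.57, 0.005, 0.07]
force: [-1.3, -5.2, -2.8]
finger_gap: -0.0
```

Call:
{"op": "drive_tool", "data": {"grip": [-1,-1,-1], "offset": [[0,0,0.06],[0,0,0.04],[0,0,0]], "rot": [[0,0,0],[0,0,0],[0,0,0]]}}

```text
time_s: 14.45
tool_pos: [0.6118, -0.0619, 0.175]
ee_rot: [-1.572, 0.004, 0.069]
force: [0.2, -9.7, -4.8]
finger_gap: -0.001
```

Run:
```python
from h import *
s,g=grab('scene','scene11')
print(s['tool_pos'],s['force'])
cv2.imwrite('pics/s11c.png',cv2.resize(g['frame'][130:310,210:400],None,fx=3.3,fy=3.3,interpolation=cv2.INTER_CUBIC))
```

```text
[ 0.61184904 -0.06194066  0.17495243] [ 0.2244641  -9.68722034 -4.7688981 ]
```

View pics/s11c.png

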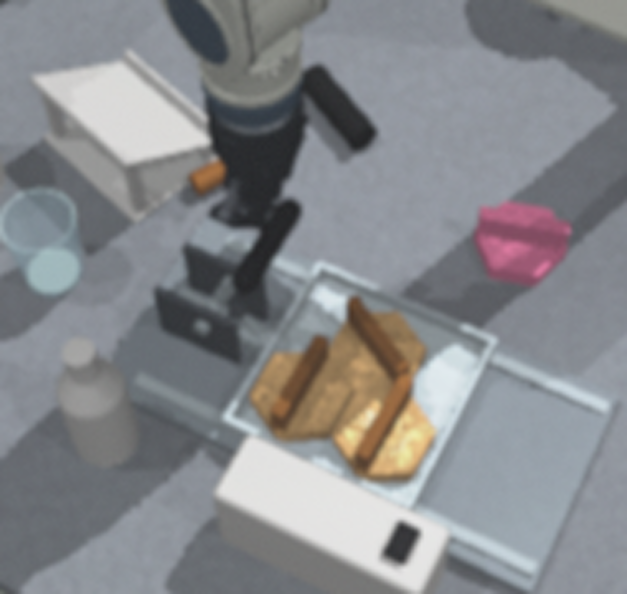

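Call:
{"op": "drive_tool", "data": {"grip": [-1,-1], "offset": [[0,0,0.05],[0,0,0]], "rot": [[0,0,0],[0,0,0]]}}

```text
time_s: 14.75
tool_pos: [0.6118, -0.0618, 0.175]
ee_rot: [-1.577, 0.005, 0.066]
force: [0.4, -22.9, -6.0]
finger_gap: 0.001
```

Run:
```python
from m import *
s,g=grab('scene','scene12');C=cloud(g);f=g['frame'].astype(np.uint8);V=f.max(-1)
m=(V<70)&(C[...,2]>.18)&(C[...,2]<.23)&(C[...,0]>.635)&(C[...,0]<.75)&(C[...,1]>-.1)&(C[...,1]<.05)
P=C[m];print(len(P),np.percentile(P,[2,50,98],axis=0).round(4),axis(P)[0],axis(P)[1])
```

```text
141 [[ 0.6358 -0.0433  0.2028]
 [ 0.6668 -0.0312  0.2115]
 [ 0.69   -0.0219  0.2183]] [ 0.66445232 -0.03146761  0.21123018] [-0.98658472 -0.12269153  0.10769111]
```

Stop confirmed: 22.9 N, no further travel, and the bar 113 mm on. Now let it come back.

Call:
{"op": "drive_tool", "data": {"grip": [-1,-1,-1,-1,-1,-1,-1,-1,-1,-1], "offset": [[0,0,-0.08],[0,0,-0.3],[0,0,-0.3],[0,0,-0.3],[0,0,-0.3],[0,0,-0.3],[0,0,-0.3],[0,0,-0.3],[0,0,-0.3],[0,0,0]], "rot": [[0,0,0],[0,0,0],[0,0,0],[0,0,0],[0,0,0],[0,0,0],[0,0,0],[0,0,0],[0,0,0],[0,0,0]]}}

```text
time_s: 16.05
tool_pos: [0.6221, -0.2075, 0.175]
ee_rot: [-1.57, 0.004, 0.068]
force: [1.1, 0.1, -0.0]
finger_gap: 0.001
```

```bash
cat > look.py <<'E'
from seat import *
from m import axis
import sys
def look(nm):
    s,g=grab('wrist',nm)
    print(s['time_s'],s['tool_pos'].round(4),s['ee_rot'].round(3),s['force'].round(1))
    C=wcloud(s,g);f=g['frame'].astype(np.uint8);V=f.max(-1)
    m=(V<75)&(C[...,2]>.17)&(C[...,2]<.235)&(C[...,0]>.55)&(C[...,0]<.75)&(C[...,1]>-.18)&(C[...,1]<.05)
    print('bar',m.sum(),np.median(C[m],0).round(4))
    s,g=grab('scene',nm+'s');C=cloud(g);f=g['frame'].astype(np.uint8)
    hsv=cv2.cvtColor(f,cv2.COLOR_BGR2HSV);H,S,V=[hsv[...,i].astype(int) for i in range(3)]
    mm=(C[...,2]>.066)&(C[...,2]<.09)&(H>4)&(H<20)&(S>110)&(C[...,0]>.5)&(C[...,1]>-.15)&(C[...,1]<.25)
    n_,L=cv2.connectedComponents(mm.astype(np.uint8))
    for i in range(1,n_):
        P=C[L==i]
        if len(P)>40: print('rib',len(P),P.mean(0).round(4))
    cv2.imwrite('pics/'+nm+'c.png',cv2.resize(f[130:310,210:400],None,fx=3.3,fy=3.3,interpolation=cv2.INTER_CUBIC))
if __name__=='__main__': look(sys.argv[1])
E
python3 look.py r1
```

```text
16.05 [ 0.6221 -0.2075  0.175 ] [-1.57   0.004  0.068] [ 1.1  0.1 -0. ]
bar 12608 [ 0.6438 -0.1487  0.2128]
rib 282 [0.6421 0.0776 0.0769]
rib 142 [0.6838 0.0168 0.0771]
```

View pics/r1c.png

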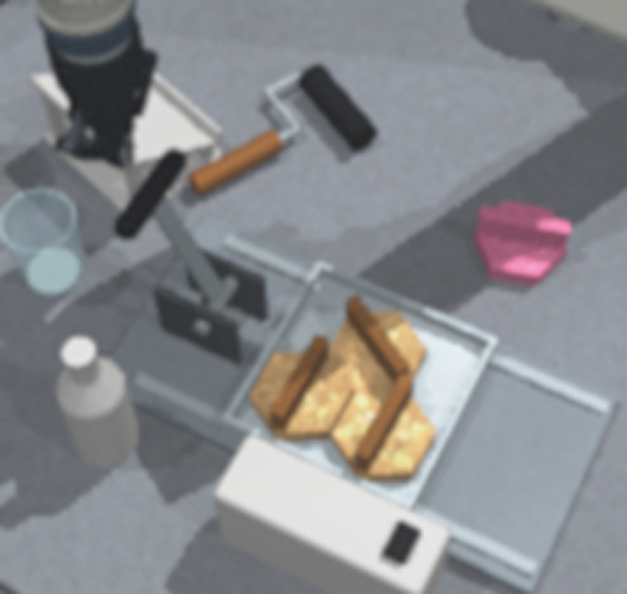

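The bar is back at rest (y -0.149), and the tray advanced about 18 mm (from its small initial offset to the 22 mm notch). Second stroke.

Call:
{"op": "drive_tool", "data": {"grip": [-1,-1,-1,-1,-1,-1,-1,-1,-1,-1,-1,-1], "offset": [[0,0,0.25],[0,0,0.25],[0,0,0.2],[0,0,0.2],[0,0,0.2],[0,0,0.2],[0,0,0.2],[0,0,0.2],[0,0,0.2],[0,0,0.2],[0,0,0.2],[0,0,0.1]], "rot": [[0,0,0],[0,0,0],[0,0,0],[0,0,0],[0,0,0],[0,0,0],[0,0,0],[0,0,0],[0,0,0],[0,0,0],[0,0,0],[0,0,0]]}}

```text
time_s: 17.65
tool_pos: [0.6116, -0.0618, 0.1746]
ee_rot: [-1.57, 0.005, 0.07]
force: [0.7, -11.8, -4.1]
finger_gap: -0.0
```

Call:
{"op": "drive_tool", "data": {"grip": [-1,-1,-1,-1], "offset": [[0,0,0.04],[0,0,0.04],[0,0,0],[0,0,0]], "rot": [[0,0,0],[0,0,0],[0,0,0],[0,0,0]]}}

```text
time_s: 18.15
tool_pos: [0.6117, -0.0618, 0.1747]
ee_rot: [-1.577, 0.005, 0.066]
force: [1.0, -25.7, -6.3]
finger_gap: -0.001
```

Stop reached at the same position (-0.0618) with 25.7 N. Now return.

Call:
{"op": "drive_tool", "data": {"grip": [-1,-1,-1,-1,-1,-1,-1,-1,-1,-1], "offset": [[0,0,-0.08],[0,0,-0.3],[0,0,-0.3],[0,0,-0.3],[0,0,-0.3],[0,0,-0.3],[0,0,-0.3],[0,0,-0.3],[0,0,-0.3],[0,0,0]], "rot": [[0,0,0],[0,0,0],[0,0,0],[0,0,0],[0,0,0],[0,0,0],[0,0,0],[0,0,0],[0,0,0],[0,0,0]]}}

```text
time_s: 19.4
tool_pos: [0.6221, -0.2076, 0.175]
ee_rot: [-1.57, 0.004, 0.068]
force: [0.3, 0.9, -0.2]
finger_gap: -0.002
```

```bash
python3 look.py r2
```

```text
19.4 [ 0.6221 -0.2076  0.175 ] [-1.57   0.004  0.068] [ 0.3  0.9 -0.2]
bar 12591 [ 0.6437 -0.1487  0.2128]
rib 284 [0.6407 0.0998 0.0771]
rib 150 [0.6796 0.0387 0.0768]
```

View pics/r2c.png

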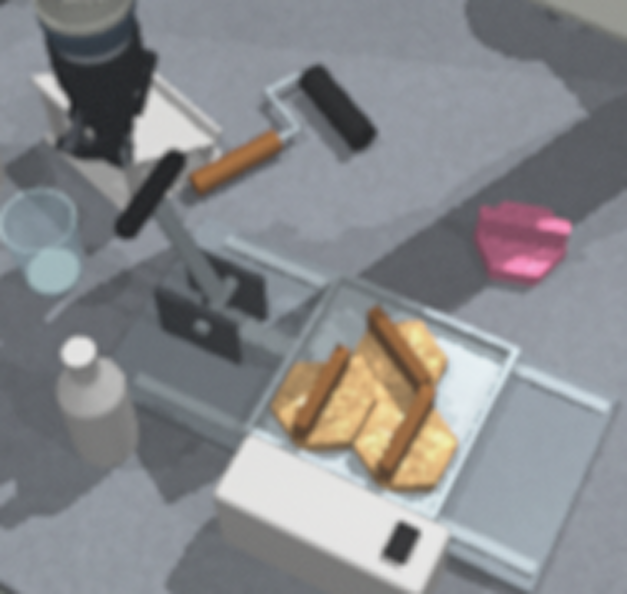

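The tray moved 22 mm (0.0168→0.0387), the plates are still together and the lever is back. Third stroke.

Call:
{"op": "drive_tool", "data": {"grip": [-1,-1,-1,-1,-1,-1,-1,-1,-1,-1,-1,-1], "offset": [[0,0,0.25],[0,0,0.25],[0,0,0.2],[0,0,0.2],[0,0,0.2],[0,0,0.2],[0,0,0.2],[0,0,0.2],[0,0,0.2],[0,0,0.2],[0,0,0.2],[0,0,0.1]], "rot": [[0,0,0],[0,0,0],[0,0,0],[0,0,0],[0,0,0],[0,0,0],[0,0,0],[0,0,0],[0,0,0],[0,0,0],[0,0,0],[0,0,0]]}}

```text
time_s: 21.0
tool_pos: [0.6116, -0.0619, 0.1746]
ee_rot: [-1.57, 0.005, 0.07]
force: [-0.1, -10.6, -4.1]
finger_gap: -0.0
```

Call:
{"op": "drive_tool", "data": {"grip": [-1,-1,-1,-1], "offset": [[0,0,0.04],[0,0,0.04],[0,0,0],[0,0,0]], "rot": [[0,0,0],[0,0,0],[0,0,0],[0,0,0]]}}

```text
time_s: 21.5
tool_pos: [0.6117, -0.0618, 0.1747]
ee_rot: [-1.577, 0.005, 0.066]
force: [0.1, -26.5, -6.5]
finger_gap: -0.003
```

Call:
{"op": "drive_tool", "data": {"grip": [-1,-1,-1,-1,-1,-1,-1,-1,-1,-1,-1,-1], "offset": [[0,0,-0.08],[0,0,-0.3],[0,0,-0.3],[0,0,-0.3],[0,0,-0.3],[0,0,-0.3],[0,0,-0.3],[0,0,-0.3],[0,0,-0.3],[0,-0.7,0],[0,-0.7,0],[0,-0.7,0]], "rot": [[0,0,0],[0,0,0],[0,0,0],[0,0,0],[0,0,0],[0,0,0],[0,0,0],[0,0,0],[0,0,0],[0,0,0],[0,0,0],[0,0,0]]}}

```text
time_s: 23.0
tool_pos: [0.6224, -0.2067, 0.3026]
ee_rot: [-1.57, 0.004, 0.07]
force: [0.4, -0.5, -0.5]
finger_gap: 0.001
```

```bash
python3 look.py r3
```

```text
23.0 [ 0.6224 -0.2067  0.3026] [-1.57   0.004  0.07 ] [ 0.4 -0.5 -0.5]
bar 3088 [ 0.648  -0.1493  0.2127]
rib 287 [0.6369 0.1202 0.077 ]
rib 147 [0.6778 0.0603 0.0771]
```

View pics/r3c.png

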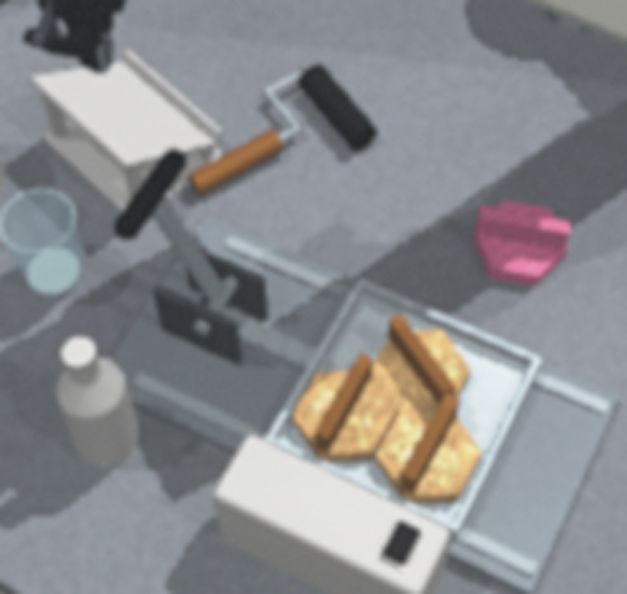

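View pics/r3.png

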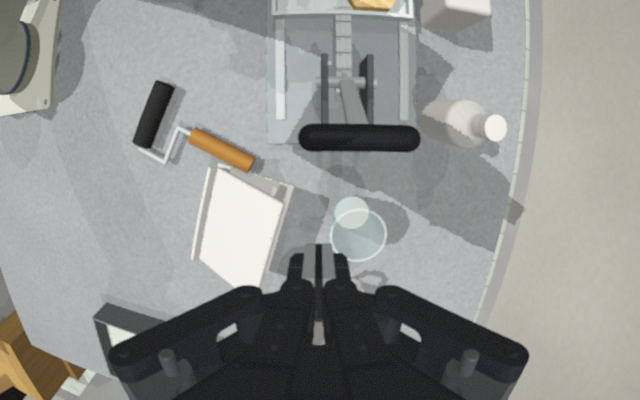

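Three notches are done and the lever is at rest. One more fit check of the plates, from a closer wrist view above the tray.

Run:
```python
from plan import *
plan([([.57,.06,.30],down(-.455))],maxd=.05)
```

```text
offset [[-0.096,0.015,0.751],[-0.162,0.015,0.739],[-0.226,0.016,0.722],[-0.287,0.016,0.7],[-0.348,0.016,0.672],[-0.405,0.017,0.639]]
rot [[0.003,0.835,0.006],[0.003,0.835,0.006],[0.003,0.835,0.006],[0.003,0.835,0.006],[0.003,0.835,0.006],[0.003,0.835,0.006]]
n 6
end [0.57 0.06 0.3 ] [-1.571  0.    -0.455]
```

Call:
{"op": "drive_tool", "data": {"grip": [-1,-1,-1,-1,-1,-1,-1,-1], "offset": [[-0.096,0.0,0.751],[-0.162,0.0,0.739],[-0.226,0.0,0.722],[-0.287,0.0,0.7],[-0.348,0.0,0.672],[-0.405,0.0,0.639],[0,0,0],[0,0,0]], "rot": [[0,0.835,0],[0,0.835,0],[0,0.835,0],[0,0.835,0],[0,0.835,0],[0,0.835,0],[0,0,0],[0,0,0]]}}

```text
time_s: 24.1
tool_pos: [0.5692, 0.0606, 0.3012]
ee_rot: [-1.572, 0.004, -0.454]
force: [-0.1, -0.0, -0.7]
finger_gap: 0.0
```

Run:
```python
from seat import *
s,g=grab('wrist','wrist20')
print(s['time_s'],s['tool_pos'],s['ee_rot'],s['force'],s['finger_gap'])
np.savez('w20.npz',C=wcloud(s,g),frame=g['frame'],p=s['tool_pos'],e=s['ee_rot'])
```

```text
24.1 [0.56924572 0.06057466 0.30116534] [-1.57241611  0.00373212 -0.45369383] [-0.09511688 -0.03924849 -0.73956681] 2.916349614468276e-06
```

View pics/wrist20.png

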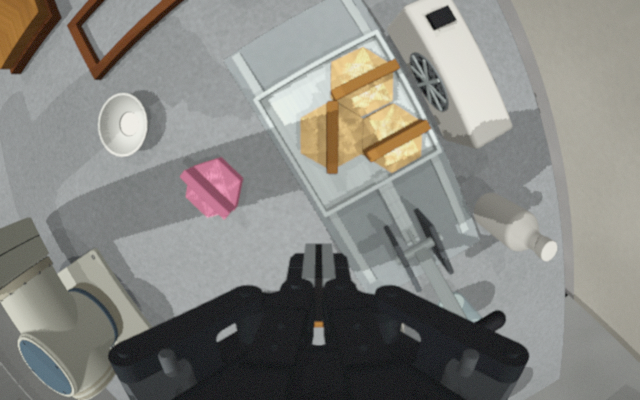

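Run:
```python
from seat import *
o=seat('w20.npz',[(331,405,55,102),(362,435,115,165),(322,341,100,176)])
b,a,p=[x[0] for x in o]
print('ab',np.linalg.norm(a-b),'pa',np.linalg.norm(p-a),'pb',np.linalg.norm(p-b))
C=np.load('w20.npz')['C']
for u,v in((312,130),(348,130),(360,68),(395,115),(398,155)): print(C[v-2:v+3,u-2:u+3,2].mean().round(4))
```

```text
840 z 0.0784 len 0.0872 wid 0.0133 c [0.6665 0.1396] yaw 3.2 rect [0.6648 0.1389] [0.0919 0.0158]
754 z 0.0785 len 0.0848 wid 0.0129 c [0.6726 0.0565] yaw 4.11 rect [0.6726 0.0565] [0.0856 0.0148]
825 z 0.0786 len 0.0846 wid 0.0131 c [0.6019 0.0937] yaw 63.25 rect [0.6021 0.0936] [0.0849 0.0138]
ab 0.0833513980486151 pa 0.07986931411531323 pb 0.07920293412409594
0.0446
0.0444
0.0447
0.0444
0.0446
```

```bash
python3 -c "
from cell import workorder,readout
print(workorder.sign_off())"
```

```text
the job is handed in; nothing more can be done
None
```

The plate is in the tray's notch against both seated plates, and the feed lever has had exactly three full strokes. I handed the job in at about 24 s of the 67 s allowed, and sign-off reports no verdict.

- **Plate:** I gripped it by the rib and set it down with the rib turned 60° from the other two. I closed the gaps to hairlines, then let go.
- **Strokes:** Each stroke ended at the same hard stop, at 23–27 N. The bar was seen back at rest after every one.
- **Fit at the end:** The loaded plate's centre is 79.9 mm from seated_a and 79.2 mm from seated_b. The two seated plates are 83.4 mm apart (limit 86 mm). All three top faces are level, at 44–45 mm above the bench.
- **Tray:** The plates moved about 61–62 mm in all. The second stroke measured 22 mm and the first about 18 mm, which fits a tray that started about 4 mm along. That puts the tray near 66 mm, but I inferred this from plate positions and did not measure the tray directly.
- **Bystanders:** Those in the last pictures looked unmoved. I did not measure any of them.

The first distance to seated_b, taken just after release, came out at 77.8 mm. That is less than touching plates allow, so I put it down to measurement error of about 2 mm. No other check failed or disagreed.

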